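# Swap housings in the continuity test nest and hold the next one on its contacts

## Task

Lift the tested die-cast housing (green dot on its lid) out of the test nest and set it down flat, lid up, inside the black tray. Then put the untested housing (no dot) on the bed of the nest, blank end towards the end fence and socket away from it, and press it into the corner so that it bears on both white fences at once, square and flat on the bed, with both sprung brass contacts pushed right back. Finish while still holding it pressed there with the gripper, do not let go, and leave the other things on the bench where they are.

Things in the scene. Friction and masses are not known exactly. Their poses are not given: they have to be found in the camera images.
- nest: test nest, fixed: brown plate 120 (x) x 160 (y) mm, flat bed 12 mm above the bench; origin at the centre of its underside, z up. Back fence along its far (+x) edge, end fence along its left (+y) edge. Two test sockets 5 mm high stand on the bed at x = -47, y = -16 and +3 mm. A seated housing has its origin at (20, 14, 12) mm in this frame and the same axes as the nest
- nest_corner (a point): the inner corner of the two fences at bed level (40, 60, 12 mm in the nest's frame), axes as the nest's; the back fence's face is this frame's x = 0, the end fence's face its y = 0
- back_fence: white plastic fence on the nest, 18 mm wide, 16 mm high above the bed, face towards -x of the nest; from the end fence it runs 120 mm towards -y. Its listed pose is the nest's own frame
- end_fence: white plastic fence on the nest, 18 mm wide, 16 mm high above the bed, face towards -y of the nest; from the back fence it runs 88 mm towards -x. Its listed pose is the nest's own frame
- back_contact (a joint): sprung brass contact pin in the back fence, 5 mm diameter, 9 mm above the bed and 46 mm from the corner. 0 = out, tip 4 mm proud of the fence; 0.004 m = pushed back level with the fence (about 3 N)
- end_contact (a joint): sprung brass contact pin in the end fence, 5 mm diameter, 9 mm above the bed and 20 mm from the corner. 0 = out, tip 4 mm proud of the fence; 0.004 m = pushed back level with the fence (about 3 N)
- tested: tested housing, grey die-cast aluminium box 40 x 92 x 42 mm with a green dot on the lid, lying loose in the nest at the start, about 1 to 2 cm off the fences; origin at the centre of its underside, z up, x across its 40 mm width, y along its length towards the blank end; a coax socket 11 mm thick sticks out 13 mm from the -y end, 24 mm up; about 0.16 kg
- untested: untested housing, the same grey box 40 x 92 x 42 mm without a dot, standing upright on the bench on the other side from the tray; origin at the centre of its underside, z up, x across its 40 mm width, y along its length towards the blank end; a coax socket 11 mm thick sticks out 13 mm from the -y end, 24 mm up; about 0.16 kg
- untested_corner (a point): the lower corner of the untested housing that goes into the nest's corner (20, 46, 0 mm in the housing's frame)
- tray: black open tray, fixed, 124 (x) x 180 (y) mm over its rim, inner floor 108 x 164 mm, rim top 20 mm above the bench, its inner floor 4 mm above the bench; origin at the centre of its underside. It stands left or right in front of the nest
- screw_dish: small round steel dish, 69 mm across, 14 mm high, bystander
- nose_pliers: pliers with red and black handles, 145 x 42 x 12 mm, bystander
- multimeter: yellow and black multimeter, 154 x 78 x 44 mm, bystander
- scrap_tin: round tin, 100 mm across, 44 mm high, bystander
Mind the look-alikes: they are no part of the job. What is shaped like the untested but blue or red is not meant.

How it is judged:
By the outcome, as a careful person would: the job done as asked, in the order asked, and still so for the second after the job is handed in, while the arm keeps its last pose, push and grip.
It also fails if it takes over 61 s, if anything falls off the work surface, if the arm or the gripper's body presses on something with over 40 N, if the wrist force passes 120 N, or if a joint passes its speed limit or range.

## Robot

A 6-joint arm with a two-finger parallel gripper is mounted at the origin on a cart in front of the work surface, level with it; the furniture and walls round the work are solid. World frame = base frame: x ahead of the robot, y to its left, z up, the work surface at z = 0. Lengths are in m, angles in rad, forces in N, time in s.
With the tool pointing down it reaches from about 0.4 to 0.825 m from the base axis. Payload 7 kg.
Tool frame: the origin (TCP) lies at the very end of the fingers, on their centre line; the grasp point (between the pads) lies 19 mm behind it; z points along the fingers, y is the line along which they close (so a half turn about z gives the same grasp; the last joint's range is limited). The gripper opens to 88 mm and grips with 3 to 60 N. Pads are 19 mm wide; open, the fingers measure 130 mm over their backs; the gripper's body (78 mm by 193 mm) begins 47 mm behind the grasp point.
Start: joints at [-0.913, 0.359, 0.012, 0, -1.224, -0.288], TCP at [0.244, -0.629, 0.227] pointing down, gripper open.
Joint ranges: [-3.07, 3.07], [-1.43, 2.12], [-1.02, 1.25], [-3.03, 1.67], [-3.05, -0], [-3.03, 3.03]. Speed limits (rad/s): [2.39, 2.39, 3.01, 3.14, 3.14, 3.14].

## Interface

Orientations are given as [roll, pitch, yaw] about the fixed x, y, z axes, in that order (R = Rz(yaw) Ry(pitch) Rx(roll)).
In Python, from station import arm, grab_frame gives the robot as it stands.
- The arm moves only by the tool jog_arm, never from a script. Its argument "deltas" is a list that holds one entry, the list of rows, each a list of 4 numbers: the shift along the tool's x, y, z in units of 60 mm (1.0 is 60 mm), then the turn about the tool's z in units of 5 degrees (1.0 is 5 degrees). A call has 1 to 8 rows; each row is the pose to reach, as a shift and turn from the pose commanded when the call began, along the tool's axes at that moment; what a row does not reach only later rows make up. A row lasts 1/8 s, in which the tool goes at most 62.5 mm and 10.7 degrees, less where a joint would pass 70% of its speed; a pose out of reach is approached as far as the arm can. A call with a gripper value outside its range is refused whole. "grip" is the finger opening in mm, from 0 to 87.6, set as the call begins (left out, the last holds). The fingers move at their own pace and stop on an object; "squeeze" is the grip in N (left out, the last holds). Time passes only in rows, so rows that repeat a pose let the fingers close. It gives the time, the measured TCP pose, the force, the opening and the grip force at its end, in the units of the state.
- arm.get_state(): the state, without advancing time (a new reading comes with each control period).
- grab_frame(name): name is "scene" or "side" or "wrist"; returns a dict with "img" (400x640x3 uint8, red, green, blue), "vfov" (degrees; the focal length in pixels is half the picture's height over the tangent of half this angle, whatever the lens; pixels are square), "cx", "cy" (the principal point, pixels), "dist_coeffs" ([k1, k2, p1, p2, k3] as OpenCV has them; the pictures are not rectified), "xyz" and "rotation" of the camera in the world. Camera axes: x right, y down, z forward; pixel columns grow to the right and rows downward; lengths in m; the calibration is good to about 2 mm. A picture is of the moment at which its call begins. There is no depth.
- arm.job_done(): hands the job in; it is judged then, once.
The state is a dict: "t": time; "q": joint angles; "qd": joint speeds; "joint_efforts": joint torques, N m; "eef_pos": TCP position; "ee_rot": TCP orientation; "force": force on the tool from outside, world axes, zero at the start; "moment": the same for the moment, N m; "width": finger opening in m; "gripper_force": force on a finger pad.
Only numpy, scipy, OpenCV 4.12 (cv2) and the standard library are available. Lean on these libraries where they do the work, as an engineer would, in place of code of your own. Each camera call takes 0.05 s, during which the arm holds its last target. There are 200 camera calls.

## Working session

There is one attempt and no reset: what is moved stays moved. The work goes in short steps, Python scripts to look and compute and a tool call to move; the robot and the scene stay as the last step left them, time stands still between calls to the robot, and variables do not carry over. Pictures are saved under pics/ and viewed, at most 10 in all, crops included, and the job is handed in when it is done.

Besides the shell and the picture viewer there is one more tool, called after "Call:" as name(argument=value, ...) on one line, values as JSON. jog_arm: Moves the arm, as the interface text tells. Its arguments: {"type":"object","properties":{"deltas":{"type":"array"},"grip":{"type":"number"},"squeeze":{"type":"number"}},"required":["deltas"]}

```bash
mkdir -p pics; cat > h.py <<'E'
import numpy as np, cv2, pickle
from scipy.spatial.transform import Rotation as Rn
def K(f):
    h=f["img"].shape[0]; fl=h/2/np.tan(np.radians(f["vfov"])/2)
    return np.array([[fl,0,f["cx"]],[0,fl,f["cy"]],[0,0,1.]])
def ray(f,px):
    p=cv2.undistortPoints(np.array([[px]],float),K(f),np.array(f["dist_coeffs"],float)).ravel()
    return np.array(f["xyz"]),np.array(f["rotation"])@np.array([p[0],p[1],1.])
def onz(f,px,z):
    o,d=ray(f,px); return o+d*(z-o[2])/d[2]
def tri(obs):
    A=np.zeros((3,3));b=np.zeros(3)
    rs=[]
    for f,px in obs:
        o,d=ray(f,px); d=d/np.linalg.norm(d); P=np.eye(3)-np.outer(d,d); A+=P;b+=P@o; rs.append((P,o))
    x=np.linalg.solve(A,b); return x,[float(np.linalg.norm(P@(x-o))) for P,o in rs]
def proj(f,X):
    R=np.array(f["rotation"]).T; t=-R@np.array(f["xyz"])
    return cv2.projectPoints(np.atleast_2d(np.array(X,float)),cv2.Rodrigues(R)[0],t,K(f),np.array(f["dist_coeffs"],float))[0].reshape(-1,2)
def save(f,n):
    pickle.dump(f,open(f"pics/{n}.pkl","wb")); cv2.imwrite(f"pics/{n}.png",f["img"][:,:,::-1])
def load(n): return pickle.load(open(f"pics/{n}.pkl","rb"))
E
python3 - <<'E'
from h import *
from station import arm, grab_frame
for n in ("scene","side","wrist"):
    f=grab_frame(n); save(f,n+"0")
    print(n,f["vfov"],f["cx"],f["cy"],f["xyz"],np.round(f["rotation"],3).tolist(),f["dist_coeffs"])
print(arm.get_state())
a=load("scene0")["img"];b=load("side0")["img"]
E
```

```text
scene 51.495333065852066 326.02157228809796 199.1538035224874 [0.0508133  0.91508637 0.78708555] [-2.187, -0.022, -2.589] [-0.03679261  0.          0.          0.          0.        ]
side 42.329385734891865 321.3284325684906 199.06331397806164 [0.08435998 0.84696439 0.94548346] [-2.312, -0.012, -2.584] [-0.00296612  0.          0.          0.          0.        ]
wrist 58.391695599967164 316.0988631181247 202.86305145782015 [ 0.16969066 -0.6573619   0.38391323] [2.839, -0.003, 1.94] [-0.08303153  0.          0.          0.          0.        ]
{'t': 0.15, 'q': array([-9.12907471e-01,  3.59200318e-01,  1.13075244e-02, -2.48376430e-04,
       -1.22409534e+00, -2.88125388e-01]), 'qd': array([-0.00028314, -0.00045945,  0.00264622,  0.00176726,  0.00061951,
       -0.00075123]), 'joint_efforts': array([-1.34092017e-03, -5.83275998e+01,  2.93292403e+01,  7.00115025e+00,
        8.89057730e-03, -1.03125622e-04]), 'eef_pos': array([ 0.24380922, -0.62905499,  0.22586992]), 'ee_rot': array([ 3.14038362e+00, -1.14788805e-04, -2.77191365e+00]), 'force': array([ 0.4895626 , -0.46928312, -0.06096156]), 'moment': array([0.00577297, 0.01792034, 0.02102461]), 'gripper_force': 0.0, 'width': 0.08784571333072189}
```

View pics/scene0.png

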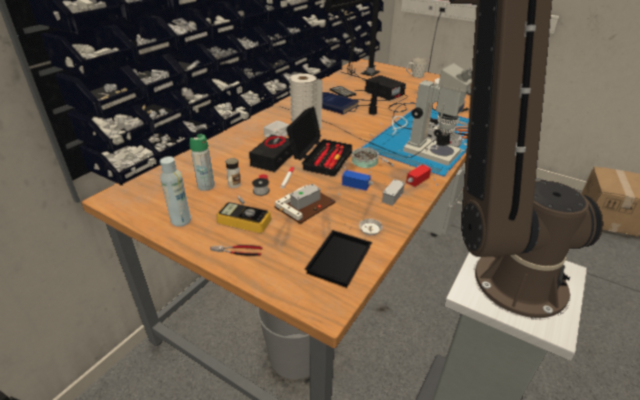

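View pics/side0.png

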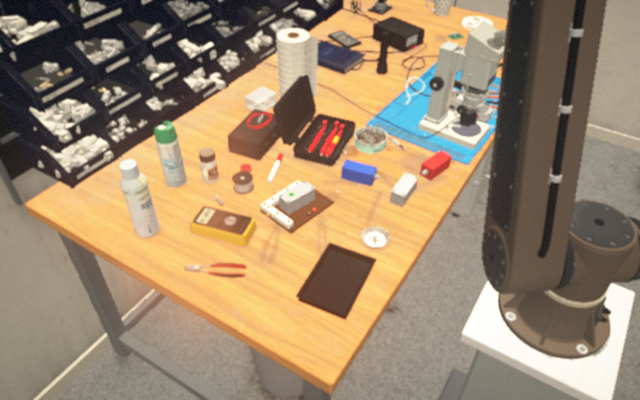

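The side view shows the nest at about (297,205) with the green-dotted housing at (297,195). The candidates for the untested housing are grey (404,188), blue (360,172) and red (436,165). The undotted grey one fits, and blue and red are look-alikes. The tray is at (338,280), the dish at (375,238), and the tin with the multicoloured top at (370,138). I'll confirm with an enlarged crop.

```bash
sed -i 's/np.array(f\["rotation"\])/Rn.from_euler("xyz",f["rotation"]).as_matrix()/g' h.py
python3 - <<'E'
from h import *
s=load("side0");c=load("scene0")
for n,p,q,z in [("tested top",(297,190),(305,190),.054),("nest",(297,208),(305,206),.012),("untested",(404,183),(393,187),.042),("tray",(338,280),(339,257),.004),("red",(436,161),(418,173),.042),("blue",(360,168),(356,176),.042),("dish",(375,238),(371,227),.0)]:
    print(n,onz(s,p,z).round(3),onz(c,q,z).round(3),tri([(s,p),(c,q)])[0].round(3))
im=s["img"][120:320,240:460]
cv2.imwrite("pics/crop1.png",cv2.resize(im,None,fx=3,fy=3,interpolation=cv2.INTER_CUBIC)[:,:,::-1])
w=load("wrist0"); st=[.2438,-.629,.2259]
R=Rn.from_euler("xyz",[3.1404,0,-2.7719]).as_matrix()
print("cam in tool",R.T@(np.array(w["xyz"])-st)); print(np.round(R.T@Rn.from_euler("xyz",w["rotation"]).as_matrix(),3))
E
```

```text
tested top [0.663 0.02  0.054] [0.662 0.02  0.054] [0.662 0.021 0.055]
nest [0.65  0.041 0.012] [0.647 0.043 0.012] [ 0.657  0.03  -0.   ]
untested [ 0.445 -0.17   0.042] [ 0.443 -0.168  0.042] [ 0.447 -0.177  0.036]
tray [0.441 0.183 0.004] [0.444 0.178 0.004] [0.433 0.197 0.024]
red [ 0.409 -0.306  0.042] [ 0.406 -0.297  0.042] [ 0.418 -0.338  0.017]
blue [ 0.575 -0.162  0.042] [ 0.576 -0.16   0.042] [ 0.577 -0.164  0.04 ]
dish [0.432 0.015 0.   ] [0.43  0.009 0.   ] [0.423 0.031 0.018]
cam in tool [ 0.07935037  0.00052057 -0.15801272]
[[-0.    -0.955 -0.298]
 [ 1.    -0.001  0.002]
 [-0.002 -0.298  0.955]]
```

View pics/crop1.png

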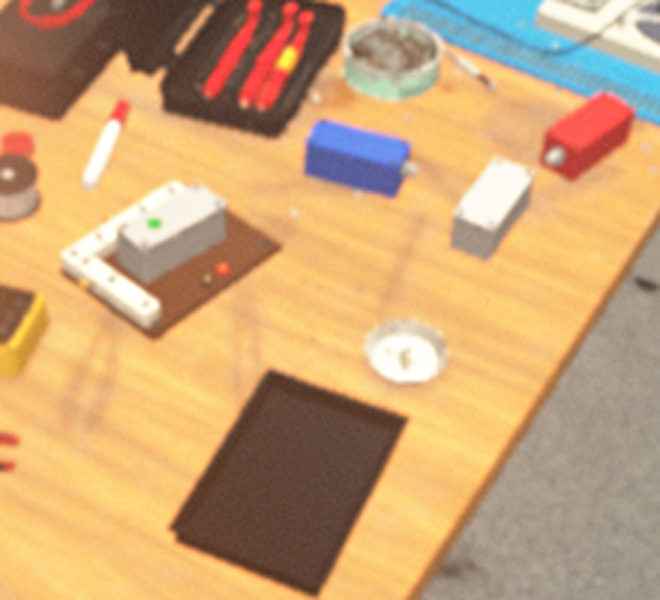

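The crop confirms it: the undotted grey housing at crop (490,205), side pixel (404,188), is the untested one. The dotted one is in the nest. I'll move the wrist camera over the work.

Call:
jog_arm(deltas=[[[-1.9,3.3,0,0],[-1.9,3.3,0,0],[-1.9,3.3,0,0],[-1.9,3.3,0,0],[-7.3,7.0,0,4.2],[-7.3,7.0,0,4.2],[-7.3,7.0,0,4.2],[-7.3,7.0,0,4.2]]])

```text
t: 1.15
eef_pos: [0.4096, -0.2126, 0.2268]
ee_rot: [-3.142, 0.001, -3.139]
force: [1.8, -0.4, -0.0]
width: 0.088
gripper_force: 0.0
```

Call:
jog_arm(deltas=[[[-1.5,2.2,0,0],[-1.5,2.2,0,0],[-1.5,2.2,0,0],[-1.5,2.2,0,0],[-1.5,2.2,0,0]]])

```text
t: 1.78
eef_pos: [0.498, -0.0821, 0.2263]
ee_rot: [-3.142, -0.001, -3.138]
force: [-0.6, -0.8, 0.2]
width: 0.0879
gripper_force: 0.0
```

```bash
python3 - <<'E'
from h import *
from station import arm, grab_frame
f=grab_frame("wrist"); save(f,"wrist1"); s=arm.get_state(); print(s["eef_pos"],s["ee_rot"],s["q"],f["xyz"],f["rotation"])
E
```

```text
[ 0.49793053 -0.08253367  0.22645281] [-3.14154885e+00 -4.63325287e-04 -3.13871136e+00] [ 2.25498327e-01  7.66257491e-02 -3.55435553e-01 -6.55862179e-05
 -1.13919659e+00 -1.79338590e+00] [ 0.4185292  -0.08146068  0.38453989] [ 2.84020958e+00 -1.90200079e-03  1.57437495e+00]
```

View pics/wrist1.png

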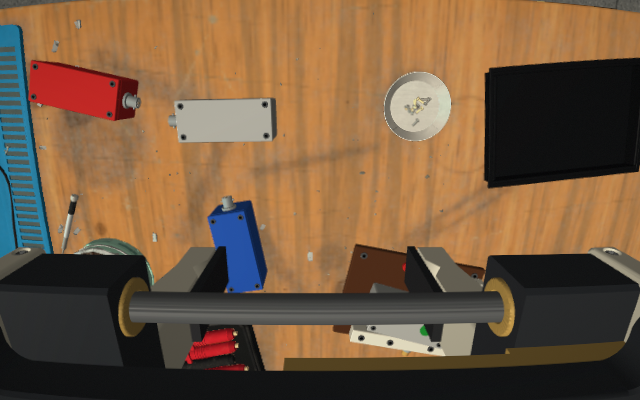

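The wrist picture has world −x at the top and +y to the right. It shows the untested housing's lid at (178–275, 98–140) with its socket to the left (−y), so the blank end faces +y as needed. Red is at (85,90), blue at (238,240), the dish at (417,106) and the tray at (485–640, 60–187). The nest is partly hidden by the fingers. I'll go over the nest for two views.

Call:
jog_arm(deltas=[[[-1.2,1.0,0,0],[-2.4,2.5,0,0],[-2.4,2.5,0,0],[-2.4,2.5,0,0],[-2.4,2.5,0,0],[-2.4,2.5,0,0]]])

```text
t: 2.58
eef_pos: [0.6412, 0.0671, 0.2267]
ee_rot: [-3.141, -0.0, -3.139]
force: [-0.4, -0.0, 0.1]
width: 0.0877
gripper_force: 0.0
```

```bash
python3 - <<'E'
from h import *
from station import arm, grab_frame
f=grab_frame("wrist"); save(f,"wrist2"); s=arm.get_state(); print(s["eef_pos"],s["ee_rot"],s["q"])
E
```

```text
[0.64124248 0.06702785 0.22699185] [ 3.14148840e+00  7.21812411e-05 -3.13962437e+00] [ 4.06166844e-01  3.09059750e-01 -5.91027067e-02 -7.23119226e-05
 -1.20252651e+00 -1.97496885e+00]
```

Call:
jog_arm(deltas=[[[0,-1.8,0,0],[0,-1.8,0,0],[0,-1.8,0,0],[0,-1.8,0,0]]])

```text
t: 3.12
eef_pos: [0.6419, -0.0404, 0.2272]
ee_rot: [3.141, 0.001, -3.14]
force: [0.3, 1.2, -0.1]
width: 0.0875
gripper_force: 0.0
```

```bash
python3 - <<'E'
from h import *
from station import arm, grab_frame
f=grab_frame("wrist"); save(f,"wrist3"); s=arm.get_state(); print(s["eef_pos"],s["ee_rot"],s["q"])
print(load("wrist2")["xyz"],f["xyz"])
a=load("wrist2")
n=np.array([.65,.04,.03]); im=[]
for g,k in((a,"2"),(f,"3")):
    u,v=proj(g,n)[0]; x0=int(np.clip(u-130,0,380)); y0=int(np.clip(v-130,0,150)); print(k,x0,y0)
    im.append(cv2.resize(g["img"][y0:y0+250,x0:x0+260],None,fx=1.53,fy=2*0.765,interpolation=cv2.INTER_CUBIC))
cv2.imwrite("pics/n23.png",np.hstack(im)[:,:,::-1])
E
```

```text
[ 0.64200347 -0.03975715  0.2271206 ] [ 3.14125139e+00  7.55601630e-04 -3.13896630e+00] [ 2.40844349e-01  3.06137385e-01 -6.29204020e-02 -1.64446195e-04
 -1.20092375e+00 -1.80895481e+00]
[0.5616649  0.0678622  0.38493474] [ 0.56207222 -0.03968145  0.38532117]
2 157 52
3 262 51
```

View pics/n23.png

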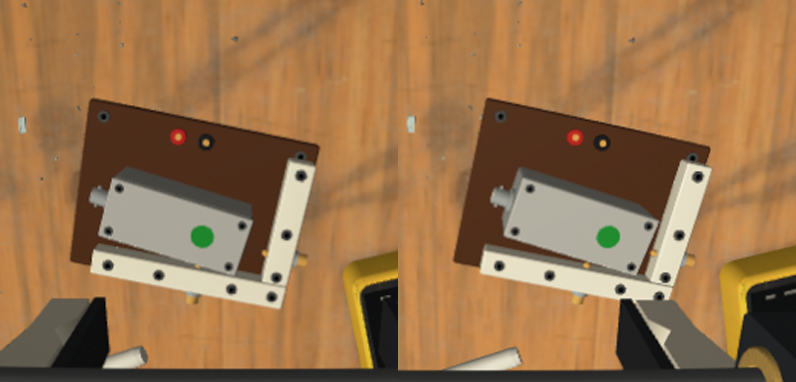

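The two nest views (scaled 1.53; offsets (157,52) and (262,51)) show the plate, the L-shaped white fences with outer corner at crop (282,306) in the left one, and the dotted housing's lid at about (98–253, 178–274). Its socket points to −y. Next I'll fit the poses with edge-based model fitting over both views.

```bash
cat > fit.py <<'E'
from h import *
from scipy.optimize import least_squares
from scipy.ndimage import map_coordinates, gaussian_filter
m=1e-3
NEST=[((-60,-80,12),(-60,80,12)),((-60,-80,12),(45,-80,12)),((-48,62,28),(-48,76,28)),((-46,60,28),(-5,60,28)),((-46,78,28),(56,78,28)),((58,76,28),(58,-58,28)),((40,-60,28),(58,-60,28))]
BOX=[((-20,-44,42),(-20,44,42)),((20,-44,42),(20,44,42)),((-18,-46,42),(18,-46,42)),((-18,46,42),(18,46,42))]
TRAY=[((-62,-88,20),(-62,88,20)),((62,-88,20),(62,88,20)),((-60,-90,20),(60,-90,20)),((-60,90,20),(60,90,20))]
def fit(edges,views,p0,zfree=True,win=(8,5,3,3,2),n=40,sig=0.8):
    P=np.concatenate([np.linspace(a,b,n) for a,b in edges])*m
    D=np.concatenate([np.repeat([np.subtract(b,a)],n,0) for a,b in edges])*m*.02
    p=np.array(p0,float)
    im=[gaussian_filter(v["img"].astype(float),(sig,sig,0)) for v in views]
    W=lambda p,X: X@Rn.from_euler("z",p[3]).as_matrix().T+p[:3]
    for w in win:
        obs=[]
        for v,g in zip(views,im):
            a=proj(v,W(p,P)); t=proj(v,W(p,P+D))-a; nn=np.stack([-t[:,1],t[:,0]],1); nn/=np.linalg.norm(nn,axis=1,keepdims=True)
            s=np.arange(-w-1,w+1.01,.25)
            q=a[:,None]+s[None,:,None]*nn[:,None]
            prof=np.stack([map_coordinates(g[...,c],[q[...,1],q[...,0]],order=1,mode="nearest") for c in range(3)],-1)
            gr=np.abs(prof[:,4:]-prof[:,:-4]).sum(-1)
            sc=s[2:-2]; ok=(a[:,0]>5)&(a[:,0]<634)&(a[:,1]>5)&(a[:,1]<394)
            k=gr.argmax(1); ok&=gr.max(1)>25
            obs.append((v,ok,a+nn*sc[k][:,None],nn))
        def res(d):
            x=p+(d if zfree else np.array([d[0],d[1],0,d[2]]))
            return np.concatenate([(((proj(v,W(x,P))-o)*nn).sum(1))[ok] for v,ok,o,nn in obs])
        r=least_squares(res,np.zeros(4 if zfree else 3),loss="soft_l1",f_scale=.5,x_scale=.01)
        p=p+(r.x if zfree else np.array([r.x[0],r.x[1],0,r.x[2]]))
    e=res(np.zeros_like(r.x)); print(p[:3].round(4),"yaw deg",np.degrees(p[3]).round(2),"med|e|",np.median(abs(e)).round(2),len(e))
    return p
E
python3 - <<'E'
from fit import *
w1,w2,w3,s,c=[load(n) for n in("wrist1","wrist2","wrist3","side0","scene0")]
px=lambda x,y:(157+x/1.53,52+y/1.53)
o=onz(w2,px(282,306),.028); y=np.radians(-15); R=Rn.from_euler("z",y).as_matrix()
n0=o-R@np.array([.058,.078,.028]); print("nest guess",n0)
for vs in([w2],[w3],[w2,w3]): N=fit(NEST,vs,[*n0,y])
t=np.mean([onz(w2,px(*q),.054) for q in((120,170),(253,218),(237,274),(98,237))],0)
for vs in([w2],[w3],[w2,w3]): T=fit(BOX,vs,[t[0],t[1],.012,np.radians(-16)])
u=np.mean([onz(w1,q,.042) for q in((178,102),(272,98),(272,138),(178,142))],0)
U=fit(BOX,[w1],[u[0],u[1],0,0]); U=fit(BOX,[w1],[u[0],u[1],0,0],zfree=False)
for vs in([w1],[w1,s,c]): fit(TRAY,vs,[.441,.183,0,0.05],zfree=False)
Y=fit(TRAY,[w1,s,c],[.441,.183,0,0.05])
pickle.dump((N,T,U,Y),open("poses.pkl","wb"))
E
```

```text
nest guess [6.52832315e-01 3.61165356e-02 2.42861287e-17]
[ 0.6594  0.0301 -0.0035] yaw deg -11.82 med|e| 0.34 280
[ 0.6602  0.0305 -0.0111] yaw deg -11.62 med|e| 0.56 280
[ 0.6594  0.0301 -0.0037] yaw deg -11.74 med|e| 0.46 557
[0.6635 0.0244 0.01  ] yaw deg -18.26 med|e| 0.26 157
[0.6629 0.0246 0.0116] yaw deg -17.93 med|e| 0.26 160
[0.6631 0.0246 0.011 ] yaw deg -18.01 med|e| 0.25 317
[ 0.4445 -0.1699 -0.0054] yaw deg 0.61 med|e| 0.29 160
[ 0.4441 -0.1687  0.    ] yaw deg 0.52 med|e| 0.51 160
[0.4431 0.1815 0.    ] yaw deg 6.82 med|e| 0.24 116
[0.4416 0.1902 0.    ] yaw deg 6.88 med|e| 0.87 400
[ 0.4431  0.1846 -0.0066] yaw deg 6.82 med|e| 0.73 436
```

```bash
python3 - <<'E'
from fit import *
w1,w2,w3=[load(n) for n in("wrist1","wrist2","wrist3")]
N,T,U,Y=pickle.load(open("poses.pkl","rb"))
N=fit(NEST,[w2,w3],[*N[:2],0,N[3]],zfree=False,win=(5,3,3,2))
N2=fit(NEST[2:],[w2,w3],[*N[:2],0,N[3]],zfree=False,win=(3,3,2)); N3=fit(NEST[:2],[w2,w3],[*N[:2],0,N[3]],zfree=False,win=(3,3,2))
def ov(f,x0,y0,objs,k=3):
    im=cv2.resize(f["img"][y0:y0+185,x0:x0+180],None,fx=k,fy=k,interpolation=cv2.INTER_CUBIC)
    for E,p in objs:
        for a,b in E:
            q=(proj(f,np.array([a,b])*m@Rn.from_euler("z",p[3]).as_matrix().T+p[:3])-[x0-.5+.0,y0-.5])*k
            cv2.line(im,*[tuple(int(z*16) for z in r) for r in q],(0,255,255),1,cv2.LINE_AA,4)
    return im
a=ov(w2,195,105,[(NEST,N),(BOX,T)])
cv2.imwrite("pics/ov.png",a[:,:,::-1])
E
```

```text
[0.6588 0.0303 0.    ] yaw deg -11.83 med|e| 0.41 553
[0.6589 0.03   0.    ] yaw deg -11.74 med|e| 0.38 395
[0.6588 0.0311 0.    ] yaw deg -11.66 med|e| 0.25 157
```

View pics/ov.png

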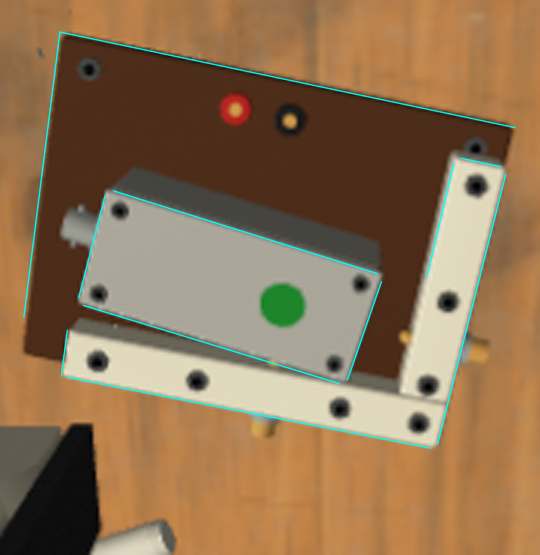

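The overlay matches the nest and lid to within a pixel. The nest is at (0.659, 0.030), yaw −11.7°. The tested housing is at (0.663, 0.0246), yaw −18°, base about 11 mm up. Moving above it, turned to grip its 40 mm width.

Call:
jog_arm(deltas=[[[-0.35,1.07,1.0,-2],[-0.35,1.07,1.5,-4],[-0.35,1.07,2.0,-6],[-0.35,1.07,2.2,-8],[-0.35,1.07,2.2,-10],[-0.35,1.07,2.2,-12],[-0.35,1.07,2.2,-14.37],[-0.35,1.07,2.2,-14.37]]])

```text
t: 4.18
eef_pos: [0.663, 0.0257, 0.0947]
ee_rot: [-3.141, 0.0, -1.883]
force: [0.4, 0.9, -0.7]
width: 0.0876
gripper_force: 0.0
```

Call:
jog_arm(deltas=[[[0,0,0.6,0],[0,0,1.05,0],[0,0,1.05,0],[0,0,1.05,0]]])

```text
t: 4.68
eef_pos: [0.6632, 0.0251, 0.032]
ee_rot: [-3.142, 0.0, -1.886]
force: [-0.3, 1.0, -0.7]
width: 0.0873
gripper_force: 0.0
```

Call:
jog_arm(deltas=[[[0,0,0,0],[0,0,0,0],[0,0,0,0],[0,0,0,0],[0,0,0,0],[0,0,0,0]]], grip=30, squeeze=35)

```text
t: 5.42
eef_pos: [0.663, 0.0246, 0.0316]
ee_rot: [3.141, -0.0, -1.884]
force: [-0.6, 0.0, 0.4]
width: 0.0398
gripper_force: 35.0
```

Call:
jog_arm(deltas=[[[0,0,-0.5,0],[0,0,-1.2,0],[0,0,-1.8,0],[-0.2,0.5,-1.8,0],[-0.4,1.2,-1.8,-1],[-0.6,1.9,-1.8,-2],[-0.8,2.6,-1.8,-3],[-1.0,3.3,-1.8,-4]]])

```text
t: 6.42
eef_pos: [0.492, 0.1434, 0.1395]
ee_rot: [3.141, 0.0, -1.533]
force: [0.1, -0.4, -0.5]
width: 0.0401
gripper_force: 35.0
```

```bash
cat >> h.py <<'E'
def go(x,y,z,yawdeg):
    from station import arm
    s=arm.get_state(); p=s["eef_pos"]; R=Rn.from_euler("xyz",[np.pi,0,s["ee_rot"][2]]).as_matrix()
    d=R.T@(np.array([x,y,z])-p)/.06; t=-(yawdeg-np.degrees(s["ee_rot"][2])); t=(t+180)%360-180
    print("t",round(s["t"],2),"pos",p.round(4),"rpy",np.degrees(s["ee_rot"]).round(2),"F",s["force"].round(1),"M",s["moment"].round(2),"w",round(s["width"],4),"->",d.round(2),round(t/5,2))
E
python3 -c "
from h import *
go(.443,.184,.14,-83.2)"
```

```text
t 6.42 pos [0.492  0.1434 0.1395] rpy [ 1.7999e+02  1.0000e-02 -8.7810e+01] F [ 0.1 -0.4 -0.5] M [0.18 0.12 0.03] w 0.0401 -> [-0.71  0.79 -0.01] -0.92
```

Call:
jog_arm(deltas=[[[-0.71,0.79,0,-0.92],[-0.71,0.79,0,-0.92],[-0.71,0.79,0.5,-0.92],[-0.71,0.79,1.2,-0.92],[-0.71,0.79,1.7,-0.92],[-0.71,0.79,1.8,-0.92],[-0.71,0.79,1.85,-0.92],[-0.71,0.79,1.9,-0.92]]])

```text
t: 7.42
eef_pos: [0.4452, 0.1842, 0.0265]
ee_rot: [-3.14, 0.001, -1.455]
force: [0.1, 0.3, -0.9]
width: 0.0397
gripper_force: 35.0
```

Call:
jog_arm(deltas=[[[0,0,0.02,0],[0,0,0.03,0],[0,0,0.03,0]]])

```text
t: 7.8
eef_pos: [0.4445, 0.1838, 0.0241]
ee_rot: [-3.141, 0.0, -1.455]
force: [0.6, 0.3, -0.9]
width: 0.04
gripper_force: 35.0
```

Call:
jog_arm(deltas=[[[0,0,0.015,0],[0,0,0.025,0],[0,0,0.025,0]]])

```text
t: 8.18
eef_pos: [0.4446, 0.1839, 0.0235]
ee_rot: [-3.141, 0.0, -1.454]
force: [-3.9, -0.0, 15.2]
width: 0.0398
gripper_force: 35.0
```

Call:
jog_arm(deltas=[[[0,0,-0.02,0],[0,0,-0.02,0],[0,0,-0.02,0],[0,0,-0.02,0]]], grip=58)

```text
t: 8.68
eef_pos: [0.4444, 0.1836, 0.0234]
ee_rot: [3.141, -0.0, -1.455]
force: [1.1, -1.0, 0.2]
width: 0.0581
gripper_force: 0.0
```

Call:
jog_arm(deltas=[[[0,0,-0.5,0],[0,0,-1.2,0],[0,0,-2.0,0],[0,0,-2.9,0],[0,0,-2.9,0]]])

```text
t: 9.3
eef_pos: [0.4464, 0.1852, 0.2019]
ee_rot: [-3.135, 0.004, -1.454]
force: [-0.4, 0.2, -1.1]
width: 0.058
gripper_force: 0.0
```

```bash
python3 -c "
from h import *
from station import grab_frame
save(grab_frame('side'),'side4'); f=load('side4')
cv2.imwrite('pics/side4c.png',cv2.resize(f['img'][160:330,230:450],None,fx=2.5,fy=2.5,interpolation=cv2.INTER_CUBIC)[:,:,::-1])
go(.505,-.17,.25,-89.4)"
```

```text
t 9.35 pos [0.4451 0.1844 0.1994] rpy [-1.798e+02  1.600e-01 -8.336e+01] F [-0.3 -0.5 -1.6] M [ 0.04  0.18 -0.03] w 0.0575 -> [ 5.98 -0.31 -0.84] 1.21
```

View pics/side4c.png

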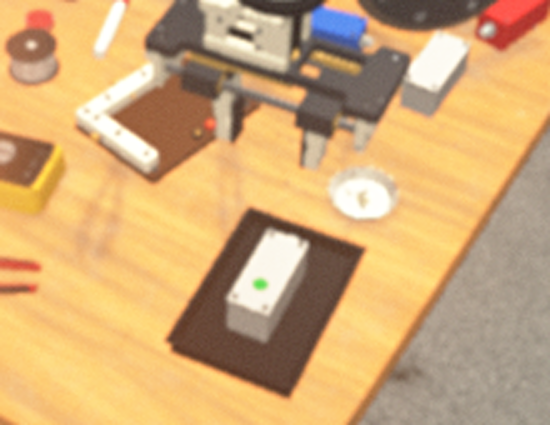

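The side crop shows the dotted housing lying flat in the tray (crop (265,280)), lid up, clear of the rim. Next, a view of the untested housing on the way to it.

Call:
jog_arm(deltas=[[[0.9,0.1,0,0.3],[1.9,0.2,0,0.6],[2.9,0.2,0,1.21],[3.9,0.3,0,1.21],[4.7,0.3,0,1.21],[4.7,0.3,0,1.21],[4.7,0.3,0,1.21]]], grip=87)

```text
t: 10.22
eef_pos: [0.4585, -0.0987, 0.1965]
ee_rot: [3.14, -0.0, -1.562]
force: [0.5, 1.5, 0.3]
width: 0.0868
gripper_force: 0.0
```

```bash
python3 -c "
from fit import *
from station import grab_frame
save(grab_frame('wrist'),'wrist5'); f=load('wrist5'); w1=load('wrist1')
P=pickle.load(open('poses.pkl','rb'));U=P[2];print(proj(f,[[*U[:2],.042]]),f['xyz'])
fit(BOX,[f],U); fit(BOX,[f],[*U[:2],0,U[3]],zfree=False); U=fit(BOX,[w1,f],U)
go(U[0],U[1],.08,np.degrees(U[3])-90)"
```

```text
[[334.92574707 103.60949235]] [ 0.46046947 -0.17829668  0.35465018]
[ 0.4437 -0.1692 -0.006 ] yaw deg 0.85 med|e| 0.25 160
[ 0.444  -0.1689  0.    ] yaw deg 0.83 med|e| 0.51 160
[ 0.4441 -0.1693 -0.0035] yaw deg 0.65 med|e| 0.36 320
t 10.28 pos [ 0.4587 -0.0981  0.1967] rpy [179.92   0.   -89.41] F [ 0.2 -0.1 -0.7] M [ 0.05  0.03 -0.03] w 0.0867 -> [1.18 0.26 1.95] -0.01
```

Call:
jog_arm(deltas=[[[0.6,0.13,0.5,0],[1.18,0.25,1.2,0],[1.18,0.25,1.9,0],[1.18,0.25,1.95,0],[1.18,0.25,1.95,0]]])

```text
t: 10.9
eef_pos: [0.4458, -0.1686, 0.0814]
ee_rot: [-3.141, -0.0, -1.558]
force: [0.3, 0.9, 1.1]
width: 0.0873
gripper_force: 0.0
```

```bash
python3 -c "
from h import *
go(.4441,-.1691,.0195,-89.3)"
```

```text
t 10.9 pos [ 0.4458 -0.1686  0.0814] rpy [-1.7997e+02 -2.0000e-02 -8.9290e+01] F [0.3 0.9 1.1] M [ 0.01  0.07 -0.01] w 0.0873 -> [0.01 0.03 1.03] 0.0
```

Call:
jog_arm(deltas=[[[0,0.03,0.5,0],[0,0.03,1.0,0],[0,0.03,1.03,0],[0,0.03,1.03,0]]])

```text
t: 11.4
eef_pos: [0.4445, -0.1691, 0.0203]
ee_rot: [-3.139, -0.0, -1.559]
force: [0.3, -0.2, -0.2]
width: 0.0868
gripper_force: 0.0
```

Call:
jog_arm(deltas=[[[0,0,0,0],[0,0,0,0],[0,0,0,0],[0,0,0,0],[0,0,0,0],[0,0,0,0]]], grip=30, squeeze=45)

```text
t: 12.15
eef_pos: [0.4429, -0.1695, 0.0187]
ee_rot: [3.141, -0.0, -1.561]
force: [-0.6, -0.2, 1.4]
width: 0.0399
gripper_force: 45.0
```

```bash
python3 -c "
from h import *
import numpy as np
psi=np.radians(-11.74);c,s=np.cos(psi),np.sin(psi)
# pre-seat: housing origin 12 mm off both fences
x,y=.6589+c*(8)*1e-3-s*2e-3,.030+s*8e-3+c*2e-3
print(x,y, 'seat',.6589+c*.02-s*.014,.030+s*.02+c*.014)
go(x,y,.10,-101.74)"
```

```text
0.667139589742844 0.030330395020572914 seat 0.6813302122084328 0.03963771654930115
t 12.15 pos [ 0.4429 -0.1695  0.0187] rpy [179.98  -0.   -89.41] F [-0.6 -0.2  1.4] M [0.02 0.29 0.04] w 0.0399 -> [-3.29 -3.77 -1.36] 2.47
```

Call:
jog_arm(deltas=[[[0,0,-0.4,0],[0,0,-1.0,0],[-0.2,-0.2,-1.5,0],[-0.8,-0.9,-1.5,0.5],[-1.4,-1.6,-1.5,1],[-2.0,-2.3,-1.5,1.5],[-2.7,-3.0,-1.5,2],[-3.29,-3.77,-1.5,2.47]]])

```text
t: 13.15
eef_pos: [0.6678, 0.0319, 0.1081]
ee_rot: [3.14, -0.0, -1.777]
force: [1.7, -0.1, -1.2]
width: 0.0396
gripper_force: 45.0
```

Call:
jog_arm(deltas=[[[0,0,0,0],[0,0,0,0],[0,0,0,0]]])

```text
t: 13.52
eef_pos: [0.6662, 0.0295, 0.1085]
ee_rot: [3.141, -0.0, -1.777]
force: [-0.5, -0.9, -1.3]
width: 0.0394
gripper_force: 45.0
```

```bash
python3 -c "
from fit import *
from station import grab_frame
f=grab_frame('wrist');save(f,'wrist6')
cv2.imwrite('pics/w6.png',f['img'][:,:,::-1])
go(.6671,.0303,.040,-101.74)"
```

```text
t 13.57 pos [0.6664 0.0295 0.1088] rpy [ 179.98   -0.   -101.8 ] F [-0.8  0.5 -2.4] M [-0.    0.09  0.  ] w 0.0392 -> [-0.02 -0.01  1.15] -0.01
```

View pics/w6.png

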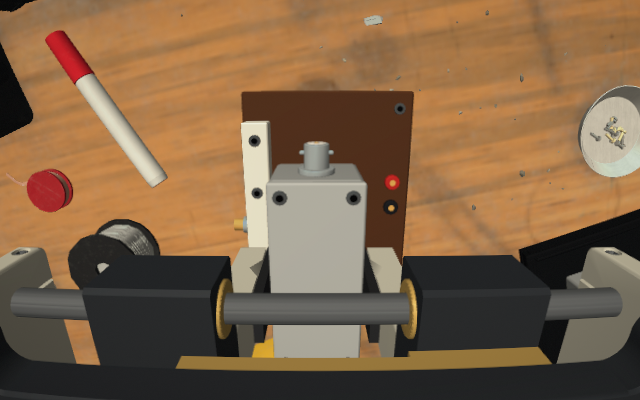

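The housing is held square to the nest (plate edge level at row 92, back fence vertical at column 257), with the socket towards −y. Lowering it 12 mm short of both fences.

Call:
jog_arm(deltas=[[[-0.02,0,0.4,0],[-0.02,0,0.9,0],[-0.02,0,1.2,0],[-0.02,0,1.25,0],[-0.02,0,1.25,0]]])

```text
t: 14.2
eef_pos: [0.6679, 0.0313, 0.0344]
ee_rot: [-3.141, 0.0, -1.776]
force: [0.7, 0.0, -1.2]
width: 0.0398
gripper_force: 45.0
```

Call:
jog_arm(deltas=[[[0,0,0.01,0],[0,0,0.02,0],[0,0,0.03,0],[0,0,0.03,0]]])

```text
t: 14.7
eef_pos: [0.6675, 0.0314, 0.032]
ee_rot: [-3.142, 0.0, -1.776]
force: [0.4, -0.3, -2.3]
width: 0.0397
gripper_force: 45.0
```

Call:
jog_arm(deltas=[[[0,0,0.01,0],[0,0,0.015,0],[0,0,0.015,0]]])

```text
t: 15.08
eef_pos: [0.6674, 0.0314, 0.0309]
ee_rot: [3.141, -0.0, -1.776]
force: [-0.1, -0.1, -1.9]
width: 0.0395
gripper_force: 45.0
```

Call:
jog_arm(deltas=[[[0,0,0.01,0],[0,0,0.012,0],[0,0,0.012,0]]])

```text
t: 15.45
eef_pos: [0.6675, 0.0314, 0.0307]
ee_rot: [-3.141, 0.0, -1.776]
force: [-2.6, 0.1, 4.8]
width: 0.0402
gripper_force: 45.0
```

Call:
jog_arm(deltas=[[[-0.04,-0.04,0,0],[-0.08,-0.08,0,0],[-0.11,-0.12,0,0],[-0.11,-0.12,0,0]]])

```text
t: 15.95
eef_pos: [0.6759, 0.036, 0.0307]
ee_rot: [-3.142, -0.001, -1.776]
force: [-2.8, -2.0, 4.3]
width: 0.0399
gripper_force: 45.0
```

```bash
cat >> h.py <<'E'
def st():
    from station import arm
    s=arm.get_state(); psi=np.radians(-11.74); R=Rn.from_euler("z",psi).as_matrix()
    d=R.T@(s["eef_pos"]-np.array([.6589,.030,0]))*1e3
    print("t",round(s["t"],2),"nest mm",d.round(2),"to seat",(20-d[0]).round(2),(14-d[1]).round(2),"Fnest",(R.T@s["force"]).round(1),"Mnest",(R.T@s["moment"]).round(2),"rpy",np.degrees(s["ee_rot"]).round(2),"w",round(s["width"],4),s["gripper_force"])
E
python3 -c "
from h import *
st()"
```

```text
t 15.95 nest mm [15.46  9.35 30.72] to seat 4.54 4.65 Fnest [-2.3 -2.5  4.3] Mnest [-0.73  0.87 -0.02] rpy [-1.8000e+02 -3.0000e-02 -1.0176e+02] w 0.0399 44.99949395656586
```

Call:
jog_arm(deltas=[[[-0.03,-0.03,0,0],[-0.06,-0.06,0,0],[-0.06,-0.06,0,0],[-0.06,-0.06,0,0]]])

```text
t: 16.45
eef_pos: [0.6786, 0.0377, 0.0308]
ee_rot: [3.139, -0.002, -1.776]
force: [-7.3, -5.6, 9.6]
width: 0.0396
gripper_force: 45.0
```

```bash
python3 -c "
from h import *
st()"
```

```text
t 16.45 nest mm [17.73 11.5  30.76] to seat 2.27 2.5 Fnest [-6.  -7.   9.6] Mnest [-2.26  2.21  0.01] rpy [ 1.7986e+02 -1.4000e-01 -1.0178e+02] w 0.0396 45.00093698501587
```

Call:
jog_arm(deltas=[[[-0.02,-0.02,0,0],[-0.04,-0.04,0,0],[-0.04,-0.04,0,0],[-0.04,-0.04,0,0]]])

```text
t: 16.95
eef_pos: [0.6804, 0.0388, 0.0308]
ee_rot: [3.137, -0.004, -1.777]
force: [-8.3, -8.3, 12.2]
width: 0.0398
gripper_force: 45.0
```

```bash
python3 -c "
from h import *
st()"
```

```text
t 16.95 nest mm [19.29 12.99 30.78] to seat 0.71 1.01 Fnest [-6.5 -9.9 12.2] Mnest [-3.2   3.08  0.03] rpy [ 179.76   -0.21 -101.79] w 0.0398 45.0030380487442
```

Call:
jog_arm(deltas=[[[-0.015,-0.015,0,0],[-0.03,-0.03,0,0],[-0.03,-0.03,0,0],[-0.03,-0.03,0,0]]])

```text
t: 17.45
eef_pos: [0.6805, 0.0388, 0.0308]
ee_rot: [3.134, -0.006, -1.777]
force: [-16.7, -11.9, 18.2]
width: 0.0401
gripper_force: 45.0
```

```bash
python3 -c "
from h import *
st()"
```

```text
t 17.45 nest mm [19.33 13.   30.82] to seat 0.67 1.0 Fnest [-13.9 -15.1  18.2] Mnest [-4.92  4.98  0.1 ] rpy [ 179.57   -0.35 -101.82] w 0.0401 45.00957548618317
```

Both axes have stopped moving while the forces rise, so the housing is on both fences. I'll check squareness relative to the nest in the wrist image.

```bash
python3 - <<'E'
from fit import *
from station import grab_frame,arm
f=grab_frame("wrist");save(f,"wrist7")
s=arm.get_state();R=Rn.from_euler("xyz",s["ee_rot"]).as_matrix();Nz=Rn.from_euler("z",np.radians(-11.74)).as_matrix()
print("tool z in nest (mrad)",(Nz.T@R[:,2]*1e3).round(1))
NE=[((-60,-78,12),(-60,0,12)),((-58,-80,12),(58,-80,12)),((40,-60,28),(58,-60,28)),((40,-58,28),(40,-46,28)),((58,-58,28),(58,-20,28))]
BE=[((-18,-46,42),(18,-46,42)),((-20,-44,42),(-20,-18,42)),((20,-44,42),(20,-18,42))]
N=fit(NE,[f],[.6589,.030,0,np.radians(-11.74)],zfree=False,win=(6,4,3,2))
B=fit(BE,[f],[.6808,.0392,.012,np.radians(-11.74)],zfree=False,win=(6,4,3,2))
Rn_=Rn.from_euler("z",N[3]).as_matrix(); print("box in nest mm",(Rn_.T@(B[:3]-N[:3])*1e3).round(2),"yaw",np.degrees(B[3]-N[3]).round(2))
im=f["img"].copy();k=3;x0,y0=215,70;c=cv2.resize(im[y0:y0+190,x0:x0+220],None,fx=k,fy=k,interpolation=cv2.INTER_CUBIC)
for E,p in((NE,N),(BE,B)):
    for a,b in E:
        q=(proj(f,np.array([a,b])*m@Rn.from_euler("z",p[3]).as_matrix().T+p[:3])-[x0-.5,y0-.5])*k
        cv2.line(c,*[tuple(int(z*16) for z in r) for r in q],(0,255,255),1,cv2.LINE_AA,4)
cv2.imwrite("pics/w7.png",c[:,:,::-1])
E
```

```text
tool z in nest (mrad) [   -7.5    -6.  -1000. ]
[0.6595 0.0302 0.    ] yaw deg -11.9 med|e| 0.5 198
[0.6817 0.0388 0.012 ] yaw deg -11.79 med|e| 0.5 120
box in nest mm [19.96 13.02 12.  ] yaw 0.11
```

View pics/w7.png

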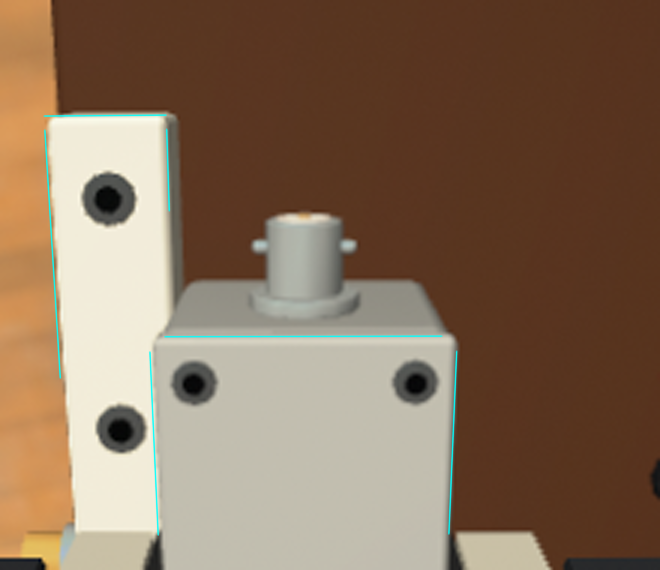

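x bears (19.96 of 20 mm) and it is square to 0.1°. y reads about 1 mm short, so it may be held by friction. I'll ease the down and x force and push more in y to see whether it moves.

Call:
jog_arm(deltas=[[[0,0.01,-0.012,0],[-0.01,0.015,-0.012,0],[-0.02,0.015,-0.012,0],[-0.03,0.015,-0.012,0],[-0.03,0.015,-0.012,0]]])

```text
t: 18.12
eef_pos: [0.6806, 0.0397, 0.0309]
ee_rot: [3.135, -0.007, -1.777]
force: [-10.6, -16.4, 11.6]
width: 0.0399
gripper_force: 45.0
```

```bash
python3 -c "
from h import *
st()"
```

```text
t 18.12 nest mm [19.29 13.91 30.94] to seat 0.71 0.09 Fnest [ -7.  -18.2  11.6] Mnest [-6.47  2.77  0.12] rpy [ 179.61   -0.4  -101.84] w 0.0399 45.00373184680939
```

It moved 0.9 mm, so it had been sticking. Pushing on until y stops.

Call:
jog_arm(deltas=[[[-0.01,0,-0.005,0],[-0.02,0,-0.01,0],[-0.02,0,-0.01,0],[-0.02,0,-0.01,0]]])

```text
t: 18.62
eef_pos: [0.6806, 0.0399, 0.0311]
ee_rot: [3.134, -0.008, -1.778]
force: [-9.7, -20.6, 9.5]
width: 0.0397
gripper_force: 45.0
```

```bash
python3 -c "
from h import *
st()"
```

```text
t 18.62 nest mm [19.27 14.07 31.11] to seat 0.73 -0.07 Fnest [ -5.3 -22.1   9.5] Mnest [-7.95  1.85  0.15] rpy [ 179.57   -0.47 -101.85] w 0.0397 45.005654096603394
```

Call:
jog_arm(deltas=[[[0,-0.01,0,0],[0,-0.02,0,0],[0,-0.02,0.01,0],[0.01,-0.02,0.015,0],[0.015,-0.02,0.02,0],[0.015,-0.02,0.02,0]]])

```text
t: 19.38
eef_pos: [0.6807, 0.0397, 0.0309]
ee_rot: [3.133, -0.007, -1.777]
force: [-17.1, -15.2, 19.3]
width: 0.04
gripper_force: 45.0
```

```bash
python3 - <<'E'
from fit import *
from station import grab_frame,arm
st()
f=grab_frame("wrist");save(f,"wrist8")
s=arm.get_state();R=Rn.from_euler("xyz",s["ee_rot"]).as_matrix();Nz=Rn.from_euler("z",np.radians(-11.74)).as_matrix()
print("tool z in nest (mrad)",(Nz.T@R[:,2]*1e3).round(1))
NE=[((-60,-78,12),(-60,0,12)),((-58,-80,12),(58,-80,12)),((40,-60,28),(58,-60,28)),((40,-58,28),(40,-46,28)),((58,-58,28),(58,-20,28))]
BE=[((-18,-46,42),(18,-46,42)),((-20,-44,42),(-20,-18,42)),((20,-44,42),(20,-18,42))]
BB=BE+[((20,-46,3),(20,-46,39))]
N=fit(NE,[f],[.6589,.030,0,np.radians(-11.74)],zfree=False,win=(6,4,3,2))
B=fit(BE,[f],[.6808,.0402,.012,np.radians(-11.74)],zfree=False,win=(6,4,3,2))
Q=Rn.from_euler("z",N[3]).as_matrix(); print("box in nest mm",(Q.T@(B[:3]-N[:3])*1e3).round(2),"yaw",np.degrees(B[3]-N[3]).round(2))
E
```

```text
t 19.38 nest mm [19.35 13.9  30.92] to seat 0.65 0.1 Fnest [-13.7 -18.3  19.3] Mnest [-6.41  4.91  0.19] rpy [ 179.51   -0.43 -101.83] w 0.04 45.01197695732117
tool z in nest (mrad) [  -8.6   -7.5 -999.9]
[0.6595 0.0302 0.    ] yaw deg -11.89 med|e| 0.5 198
[0.6819 0.0398 0.012 ] yaw deg -11.78 med|e| 0.31 120
box in nest mm [19.98 13.97 12.  ] yaw 0.1
```

It now fits at (19.98, 13.97) mm and 0.1° yaw in the nest frame. I'll trim the friction loads so both fences carry a clear push, then check that it holds.

Call:
jog_arm(deltas=[[[0,0.005,-0.006,0],[-0.005,0.008,-0.012,0],[-0.005,0.008,-0.012,0],[-0.005,0.008,-0.012,0],[-0.005,0.008,-0.012,0],[-0.005,0.008,-0.012,0]]])

```text
t: 20.18
eef_pos: [0.6806, 0.0397, 0.0309]
ee_rot: [3.133, -0.008, -1.777]
force: [-13.2, -17.7, 12.7]
width: 0.04
gripper_force: 45.0
```

```bash
python3 - <<'E'
from fit import *
from station import grab_frame,arm
st()
f=grab_frame("wrist");save(f,"wrist9"); g=grab_frame("side");save(g,"side9")
s=arm.get_state();R=Rn.from_euler("xyz",s["ee_rot"]).as_matrix();Nz=Rn.from_euler("z",np.radians(-11.74)).as_matrix()
print("tool z in nest (mrad)",(Nz.T@R[:,2]*1e3).round(1))
BE=[((-18,-46,42),(18,-46,42)),((-20,-44,42),(-20,-18,42)),((20,-44,42),(20,-18,42))]
N=[.6595,.0302,0,np.radians(-11.9)]
B=fit(BE,[f],[.6808,.0402,.012,np.radians(-11.74)],zfree=False,win=(6,4,3,2))
Q=Rn.from_euler("z",N[3]).as_matrix(); print("box in nest mm",(Q.T@(B[:3]-N[:3])*1e3).round(2),"yaw",np.degrees(B[3]-N[3]).round(2))
a=cv2.resize(f["img"][60:260,190:450],None,fx=1.5,fy=1.5,interpolation=cv2.INTER_CUBIC)
b=cv2.resize(g["img"][140:340,190:450],None,fx=1.5,fy=1.5,interpolation=cv2.INTER_CUBIC)
cv2.imwrite("pics/fin.png",np.hstack([a,b])[:,:,::-1])
E
```

```text
t 20.18 nest mm [19.31 13.95 30.94] to seat 0.69 0.05 Fnest [ -9.3 -20.   12.7] Mnest [-6.95  3.51  0.17] rpy [ 179.53   -0.44 -101.84] w 0.04 45.00826120376587
tool z in nest (mrad) [  -8.2   -7.7 -999.9]
[0.6819 0.0399 0.012 ] yaw deg -11.79 med|e| 0.31 120
box in nest mm [19.95 14.07 12.  ] yaw 0.11
```

View pics/fin.png

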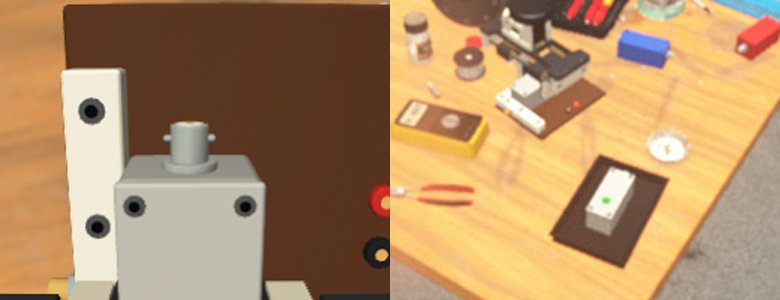

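The left crop shows the housing square against the back fence with its socket towards −y. The right crop shows the tested housing in the tray, and the dish, pliers, multimeter, blue and red are undisturbed. Handing in.

```bash
python3 -c "
from station import arm
print(arm.job_done())"
```

```text
the job is handed in; nothing more can be done
None
```

The job is handed in: the tested housing lies flat, lid up, in the tray, and the gripper is still pressing the untested one into the nest corner with about 9 N (back fence) and 20 N (end fence), within 0.1 mm of its seat and 0.1° of square by the camera fit; the contacts (not seen directly) should be fully back and the tool leans about 0.6°.

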